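Raise the stockroom camera monopod and hold it up

TASK

Get the camera up for the stock photo: press the monopod's treadle down to its stop so that its lower tube springs up, then grip the head so that the button in its side is squeezed in and draw the head straight up to its second stop, the end of its travel. It is spring-loaded and sinks back if let go, so finish while still gripping it there, fully extended; leave the loose parts and tools lying around where they are.

Things in the scene. Friction and masses are not known exactly. Their poses are not given: they have to be found in the camera images.
- stand: Foot of the camera monopod, bolted down: dark steel plate 250 x 110 x 8 mm, upright aluminium column 44 mm across (collar 50) ending 140 mm above the table. Origin on the table on the column's axis, z up. Treadle on the -x side, camera on the +x side. Two telescoping tubes rise from the column and carry the head.
- treadle_pad (a point): Middle of the upper face of the ribbed steel pad (56 mm along the stand's x, 62 along y, 6 thick), 130 mm from the column's axis on the -x side, 54 mm above the table. Hinge along the stand's y, 82 mm nearer the column, 45 mm above the table; behind it a hook, up to 98 mm high, holds the lower tube down.
- treadle (a joint): Treadle angle (rad): 0 at rest, 0.35 at its stop, where the middle of the pad has gone down 28 mm (to 26 mm above the table). A spring brings it back; pushing mid-pad down takes about 6 N at the start and 11 N at the stop. Past about 0.25 the hook lets the lower tube go.
- lower_tube (a joint): Rise of the lower tube (m): 0 stowed (hooked down), 0.035 at the first stop. Once unhooked it springs up by itself within about a second and stays up, pressed against that stop with about 7 N. The upper tube, head and button rise with it.
- upper_tube (a joint): Rise of the upper tube and head out of the lower tube (m): 0 in, 0.08 at the second stop. Locked at 0 unless the button is pressed in; a spring and the weight pull it down with about 5 N at 0 and 8 N at 0.08, so it sinks back when let go, and locks again about 11 mm out.
- grip_head: Black block 30 (x) x 30 (y) x 46 (z) mm, origin at its centre, axes as the stand's; top 27 mm above the origin. Origin 181 mm above the table stowed, 216 once the lower tube is up, 296 at the second stop. Button in its -y face: 39 mm wide along y with the button out, 31 squeezed. A grey camera 56 mm wide sits on its +x side (x = 40 to 82 mm, top 4 mm above the origin). 0.2 kg with camera.
- button_face (a point): Middle of the outer face of the steel button, 20 mm (x) x 26 mm (z), in the head's -y face at the height of the head's origin; standing 9 mm proud of the head when out.
- button (a joint): Travel of the button into the head (m), along the head's +y: 0 out, 0.008 fully in; spring 4 N at the start, 9 N fully in. More than about 0.005 unlocks the upper tube.
- head_top (a point): Centre of the top face of the head, 27 mm above the head's origin.
- brake_disc: Bystander: steel brake disc lying flat, 124 mm across, 32 mm high, origin under its centre; in front of the camera.
- bearing: Bystander: steel ring bearing lying flat, 68 mm across, 18 mm high, origin under its centre; on the stand's +y side.
- oil_filter: Bystander: upright off-white oil filter can, 70 mm across, 85 mm high, origin under its centre; on the stand's -y side.
- carton: Bystander: blue parts carton 100 x 70 x 50 mm, origin under its centre.
- wrench: Bystander: steel wrench lying flat, far to one side.
- screwdriver: Bystander: screwdriver lying flat, far to one side.
- tape_roll: Bystander: roll of brown tape lying flat, 100 mm across, 45 mm high, far to one side.

How it is judged (in metres and radians):
On the way, in this order (a step that is already met when the one before it is completed fails the run):
1. the treadle is pressed down to its stop (value of joint treadle above 0.315 rad and value of joint upper_tube below 0.01 m), for 0.1 s.
2. with the lower tube up, the button is squeezed in by the fingers (value of joint button above 0.0055 m and value of joint lower_tube above 0.025 m and contact force between the fingers and grip_head above 2 N), for 0.1 s.
3. the head is drawn up to its second stop (value of joint upper_tube above 0.074 m and value of joint lower_tube above 0.031 m), for 0.2 s.
At the end, for the whole second after the job is handed in: Holding: the upper tube is drawn out at least 74 of its 80 mm and the lower tube is up at least 31 of its 35 mm, the head is at rest and the fingers grip it with more than 3 N; the treadle has come back up (below 0.1 rad). Bystanders have moved less than 20 mm (all of step 3 and contact force between the fingers and grip_head above 3 N and linear speed of grip_head below 0.02 m/s and value of joint treadle below 0.1 rad); the arm keeps its last pose, push and grip.
It fails at once if a bystander is pushed 20 mm or more from its place (distance of any of brake_disc, bearing, oil_filter, carton, wrench, screwdriver, tape_roll from where it was at the start of the episode above 0.02 m).
It also fails if it takes over 45 s, if anything falls off the work surface, if the arm or the gripper's body presses on something with over 40 N, if the wrist force passes 120 N, or if a joint passes its speed limit or range.

ROBOT

A 6-joint arm with a two-finger parallel gripper is mounted at the origin on the work surface. World frame = base frame: x ahead of the robot, y to its left, z up, the work surface at z = 0. Lengths are in m, angles in degrees, forces in N, time in s.
With the tool pointing down it reaches from about 0.4 to 0.825 m from the base axis. Payload 7 kg.
Tool frame: the origin (TCP) lies between the finger pads; the fingertips stand 19 mm ahead of it and the grasp point (between the pads) is the TCP (r.finger_overhang is the distance from the TCP to the fingertips, in m); z points along the fingers, y is the direction in which the jaws open and shut (so a half turn about z gives the same grasp; the last joint's range is limited). The gripper opens to 88 mm and grips with 3 to 60 N. Pads are 19 mm wide; open, the fingers measure 130 mm over their backs; the gripper's body (78 mm by 193 mm) begins 47 mm behind the grasp point.
Start: joints at [-50.586, 20.546, 0.682, 0, -70.136, -16.507], TCP at [0.263, -0.622, 0.246] pointing down, gripper open.
Joint ranges: [-176.03, 176.03], [-82.01, 121.73], [-58.28, 71.71], [-173.87, 95.51], [-174.79, -0.11], [-173.66, 173.66]. Speed limits (degrees/s): [136.94, 136.94, 172.46, 180, 180, 180].

INTERFACE

Orientations are given as [roll, pitch, yaw] about the fixed x, y, z axes, in that order (R = Rz(yaw) Ry(pitch) Rx(roll)).
In Python, from plant import r, optics gives the robot as it stands. The module is installed in compiled form; this text tells all that it offers.
- The arm moves only by the tool step_arm, never from a script. Its argument "increments" is a list of rows, each an object of numbers: "tx", "ty", "tz": the shift along the world's x, y, z in mm; "ax", "ay", "az": the turn, a rotation vector about the world's x, y, z in degrees; "claw": the gripper command: -1 is shut, 1 is fully open, values between are in proportion. In form: [{"tx": .., "ty": .., "tz": .., "ax": .., "ay": .., "az": .., "claw": ..}, ...]. A call has 1 to 12 rows; each row shifts and turns the commanded pose from where the row before left it; what a row does not reach is not made up. A row lasts 1/10 s, in which the tool goes at most 50 mm and 8.59 degrees, less where a joint would pass 70% of its speed; a pose out of reach is approached as far as the arm can. A call with a gripper value outside its range is refused whole. The fingers move at their own pace and stop on an object; "newtons" is the grip in N (left out, the last holds). Time passes only in rows, so rows that do not move let the fingers close. It gives the time, the measured TCP pose, the force and the opening at its end, in the units of the state.
- r.get_state(): the state, without advancing time (a new reading comes with each control period).
- optics.capture(name): name is "scene" or "top"; returns a dict with "image" (400x640x3 uint8, blue, green, red), "depth" (400x640 float32, m along the optical axis (not along the pixel's ray), 0 where there is no reading), "fx", "fy", "cx", "cy" (pixels), "R" (3x3) and "t" (3): a world point X has camera coordinates R X + t. Camera axes: x right, y down, z forward; pixel columns grow to the right and rows downward; lengths in m; the calibration is good to about 2 mm. A picture is of the moment at which its call begins.
- r.close_job(): hands the job in, once; it reports no verdict.
The state is a dict: "time_s": time; "joints": joint angles; "qd": joint speeds; "joint_torque": joint torques, N m; "tcp_pos": TCP position; "eef_rot": TCP orientation; "contact_force": force on the tool from outside, world axes, zero at the start; "moment": the same for the moment, N m; "gripper_width": finger opening in m.
Only numpy, scipy, OpenCV 4.12 (cv2) and the standard library are available. Lean on these libraries where they do the work, as an engineer would, in place of code of your own. Each camera call takes 0.05 s, during which the arm holds its last target. There are 200 camera calls.

## Working session

There is one attempt and no reset: what is moved stays moved. The work goes in short steps, Python scripts to look and compute and a tool call to move; the robot and the scene stay as the last step left them, time stands still between calls to the robot, and variables do not carry over. Pictures are saved under pics/ and viewed, about 8 in all and at most 12, crops included, and the job is handed in when it is done.

Besides the shell and the picture viewer there is one more tool, called after "Call:" as name(argument=value, ...) on one line, values as JSON. step_arm: Moves the arm, as the interface text tells. Its arguments: {"type":"object","properties":{"increments":{"type":"array","items":{"type":"object","properties":{"tx":{"type":"number"},"ty":{"type":"number"},"tz":{"type":"number"},"ax":{"type":"number"},"ay":{"type":"number"},"az":{"type":"number"},"claw":{"type":"number"}}}},"newtons":{"type":"number"}},"required":["increments"]}

```bash
mkdir -p pics; cat > h.py <<'E'
import numpy as np, cv2
from plant import r, optics
def cap(n):
    c=optics.capture(n); np.savez(f'/tmp/{n}.npz',**c); return c
def cloud(c):
    v,u=np.mgrid[:400,:640]; d=c['depth']
    P=np.stack([(u-c['cx'])/c['fx']*d,(v-c['cy'])/c['fy']*d,d],-1)
    return (P-c['t'])@c['R']   # R^T(P-t)
E
python3 - <<'E'
from h import *
for n in('scene','top'):
    c=cap(n); cv2.imwrite(f'pics/{n}0.png',c['image']); print(n,c['fx'],c['cx'],c['cy'],(-c['R'].T@c['t']).round(3),(c['depth']>0).mean())
s=r.get_state(); print(s, r.finger_overhang)
E
```

```text
scene 493.47263531867316 320.12795985477476 196.35485607231024 [1.479 0.274 1.177] 0.99602734375
top 411.7749642003268 327.25439990136675 200.81018961380136 [ 0.46  -0.027  1.596] 0.9958828125
{'time_s': 0.1, 'joints': array([-5.05870908e+01,  2.05881778e+01,  6.37815783e-01, -1.82473866e-02,
       -7.01373537e+01, -1.65062705e+01]), 'qd': array([-0.03027793, -0.14250172,  0.24163772,  0.02805747,  0.02798931,
        0.06662257]), 'joint_torque': array([-1.72937991e-03, -5.84159482e+01,  2.93752044e+01,  7.01564670e+00,
        1.02059939e-02, -4.63339745e-05]), 'tcp_pos': array([ 0.26253109, -0.62138703,  0.24469604]), 'eef_rot': array([ 1.79911025e+02, -8.47658239e-03, -1.57099568e+02]), 'contact_force': array([0.30333271, 0.97537517, 0.21542676]), 'moment': array([-0.04902264, -0.03083983, -0.01562969]), 'gripper_width': 0.08759740210700653} 0.019
```

View pics/scene0.png

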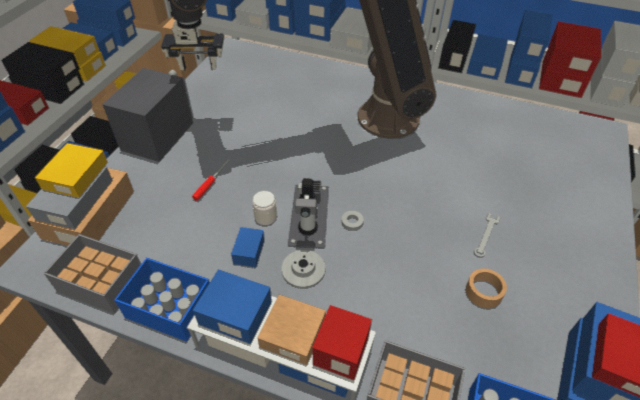

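View pics/top0.png

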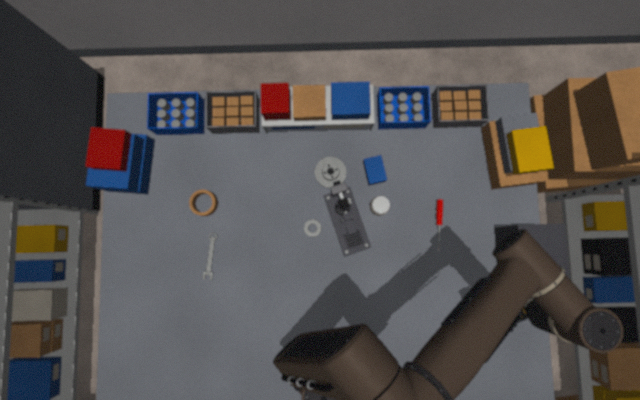

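The scene view shows the stand at about (308,215), with the head at (308,228), the oil filter at (264,208), the bearing at (352,220) and the disc at (303,267). In the top view the plate runs (327,190) to (370,250), with the treadle at the lower end nearer the robot. Next I'll measure with the depth image.

```bash
python3 - <<'E'
from h import *
c=dict(np.load('/tmp/top.npz'));P=cloud(c)
# plate: dark pixels low height near stand
im=c['image'].astype(int);g=im.max(-1)
roi=np.zeros((400,640),bool);roi[175:262,318:376]=1
tab=np.median(P[...,2][260:275,300:360]);print('tablez',tab)
m=roi&(P[...,2]>tab+0.004)&(g<105)&(im.max(-1)-im.min(-1)<30)
m=cv2.morphologyEx(m.astype(np.uint8),cv2.MORPH_OPEN,np.ones((3,3)))
n,l,st,ce=cv2.connectedComponentsWithStats(m);k=1+st[1:,4].argmax();mm=l==k
pl=mm&(P[...,2]<0.014)
print(st[k]);b=cv2.minAreaRect(P[mm][:,:2].astype(np.float32));print('rect',b)
h=roi&(P[...,2]>0.12);print('high',h.sum(),P[h].mean(0),P[h].max(0),P[h].min(0))
for v in range(180,256,3): print(v,' '.join('%3d'%(1000*z) for z in P[v,322:376:2,2]))
big=[cv2.resize(dict(np.load(f'/tmp/{n}.npz'))['image'][a:a+75,b:b+100],None,fx=4,fy=4,interpolation=cv2.INTER_CUBIC) for n,a,b in(('scene',175,260),('top',180,300))]
cv2.imwrite('pics/crop1.png',np.hstack(big))
E
```

```text
tablez -0.0006055769044778533
[ 328  187   42   67 1342]
rect ((0.5519933700561523, -0.08159445226192474), (0.24668750166893005, 0.15775582194328308), 17.114513397216797)
high 371 [ 0.62964941 -0.07542147  0.25039706] [ 0.69237223 -0.02737875  1.59573693] [ 0.46003078 -0.11198183  0.13258312]
180   8  13   6  14  11   6   7  13 176   5  14   6  -2   3  -7  -3   2  -2  -4   0   2   1   2  31  46  50  55
183   8  10  14  13  10  13 172 180 183 177 183 183  -1  -1   1   0  -1   1   1  -7  -5   2   0  13  52  46  29
186   3  10  13  15  11 182 181 188 186 186 188 187 190  -5   4  -4   0   0   2   0   0 1595  -2   3   0  -3   2
189   0   4  -3  -6   0 183 180 184 185 188 185 187 179  10   8  -2   0  -4  -2  -3   0   2   0   4   0   5   0
192  -9   3  -3   0  -3 187 183 185 182 172   7   6   5   7   9   0  -2   0   2 -10  -1  -6   0   1  -4   4   2
195  -3   4   6  13   4   5  15   7  13 169 164  10   4   7   8  16   4   1   2   2  -5   0   2   0  -1   0   1
198  -2  -1   2  21   0   7   6   4   0 136 201 207 209 196 189  10  -1   0  -2   2  -1   0   5  -4   4   3  69
201  -3   0   8   9  
[... 1409 characters left out ...]
  52  14   1   5   0  -2   2
240  -6   1  -7   2   1   0   3  -4   0   2   6   6  51  51  54  53  59  51  52  57  54   8   5   4   5   4   0
243  -6   0  -2   4   2   1  -2   2   0   9   6  10  11  53  52  52  51  51  59  49  51  48  14   6   0  -3   0
246   1   1  -3  -4  -5  -1  -7   5  -1  -3   9  14   0  47  49  54  51  51   7   4   9   3   2  10  11   0   0
249  -2  -6   3   0   0  -5   0  -5   2   1   9   5   8   5   8   8   8   8  11   1   1   4   1  -3  -3 -10   3
252   0   0   0   3   1   3   2   2   3  -1   2   7  15   6  10   7  -1  -4   4   3  -3  -2  -3   3  -3   4  -7
255   0   0   1   6   0   1   0  -2  -4   3   3  12   3   6   2  -3   0  -5  -6   0   4  -4   0   8   4   6   2
```

View pics/crop1.png

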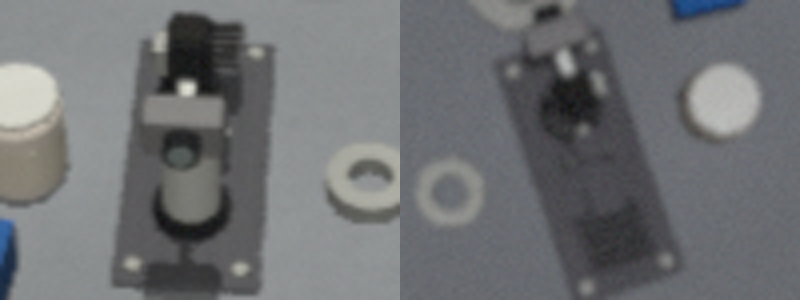

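The enlarged crop shows the head at about (572,100) with the camera above it and the ribbed pad at (615,238). The steel button sits on the right side at (600,82), which is the −y side. I'll fit the pose from the pad, the head top and the plate.

```bash
cat > fit.py <<'E'
from h import *
def ray(c,u,v,z):
    o=-c['R'].T@c['t']; d=c['R'].T@np.array([(u-c['cx'])/c['fx'],(v-c['cy'])/c['fy'],1]); return (o+d*(z-o[2])/d[2])[:2]
def med(c,m,z):
    v,u=np.nonzero(m); return np.array([ray(c,a,b,z) for a,b in zip(u,v)],np.float32)
def big(m):
    n,l,st,ce=cv2.connectedComponentsWithStats(m.astype(np.uint8));return l==1+st[1:,4].argmax()
E
python3 - <<'E'
from fit import *
c=dict(np.load('/tmp/top.npz'));P=cloud(c);Z=cv2.medianBlur(c['depth'],3);c['depth']=Z;P=cloud(c);z=P[...,2]
roi=np.zeros((400,640),bool);roi[178:262,318:372]=1
pad=roi.copy();pad[:229]=0;pad&=(z>.035)&(z<.075)
q=med(c,big(pad),.054);b=cv2.minAreaRect(q);print('pad',q.mean(0),b,pad.sum())
hd=roi.copy();hd&=(z>.195)&(z<.23);q=med(c,big(hd),.208);print('head',q.mean(0),cv2.minAreaRect(q),hd.sum())
cm=roi.copy();cm[195:]=0;cm&=(z>.172)&(z<.195);q=med(c,big(cm),.185);print('cam',q.mean(0),cv2.minAreaRect(q),cm.sum())
# plate by colour
im=c['image'].astype(int);g=cv2.GaussianBlur(c['image'],(3,3),0).astype(int).sum(-1)/3
print('grey plate',g[240:248,338:341].mean(),'table',g[240:250,320:330].mean(),g[225:235,375:380].mean())
R=np.zeros_like(roi);R[210:256,322:376]=1
pl=big(R&(g<92)); 
v,u=np.nonzero(pl);L=[(u[v==a].min()-.5,a) for a in range(214,240)];Rr=[(u[v==a].max()+.5,a) for a in range(214,240)]
for S in(L,Rr):
    q=np.array([ray(c,*s,.008) for s in S],np.float32);f=cv2.fitLine(q,cv2.DIST_HUBER,0,.001,.001).ravel();print('edge',f,np.degrees(np.arctan2(f[1],f[0])))
# top-of-others
for n,(x0,x1,y0,y1,zz) in dict(filter=(365,395,190,220,.085),bearing=(300,325,215,242,.018),disc=(310,348,152,188,.032),carton=(360,390,150,188,.05)).items():
    m=np.zeros_like(roi);m[y0:y1,x0:x1]=1;m&=z>zz-.012;q=med(c,big(m),zz);print(n,cv2.minAreaRect(q))
E
```

```text
pad [ 0.49202144 -0.124955  ] ((0.4960724115371704, -0.12369518727064133), (0.07040052860975266, 0.06150639057159424), 16.81368637084961) 275
head [ 0.612108   -0.08831733] ((0.6127228140830994, -0.08808539062738419), (0.03058096580207348, 0.030704354867339134), 88.5547103881836) 83
cam [ 0.6662372 -0.0697604] ((0.6688939929008484, -0.06903945654630661), (0.04422230273485184, 0.05592270568013191), 16.785436630249023) 164
grey plate 92.05555555555554 table 107.5533333333333 110.68666666666667
edge [ 0.95612895  0.2929462   0.54753745 -0.0482961 ] 17.03442
edge [ 0.9521076   0.30576307  0.5484613  -0.16366802] 17.804077
filter ((0.611835777759552, -0.22587426006793976), (0.06290458887815475, 0.06302737444639206), 88.55484771728516)
bearing ((0.5366663932800293, 0.029040886089205742), (0.0650925412774086, 0.0648285448551178), 43.7407112121582)
disc ((0.751733660697937, -0.043453410267829895), (0.06167997792363167, 0.0625510960817337), 88.54943084716797)
carton ((0.7519757151603699, -0.21529608964920044), (0.10113590955734253, 0.07142023742198944), 11.546616554260254)
```

Pose found: column axis at (0.612, −0.088), yaw about 17°, treadle pad middle at about (0.488, −0.126). The button faces −y, towards the filter. First I'll go above the pad with the jaws shut and along the stand's y.

Call:
step_arm(increments=[{"tx": 9,"ty": 19,"az": -0.5,"claw": -1},{"tx": 18,"ty": 39,"az": -0.5,"claw": -1},{"tx": 18,"ty": 39,"az": -0.5,"claw": -1},{"tx": 18,"ty": 39,"az": -0.5,"claw": -1},{"tx": 18,"ty": 39,"az": -0.5,"claw": -1},{"tx": 18,"ty": 39,"az": -0.5,"claw": -1},{"tx": 18,"ty": 39,"az": -0.5,"claw": -1},{"tx": 18,"ty": 39,"az": -0.5,"claw": -1},{"tx": 18,"ty": 39,"az": -0.5,"claw": -1},{"tx": 18,"ty": 39,"az": -0.5,"claw": -1},{"tx": 18,"ty": 39,"az": -0.5,"claw": -1},{"tx": 18,"ty": 39,"az": -0.4,"claw": -1}], newtons=25)

```text
$.increments[0]: bad value
```

Call:
step_arm(increments=[{"tx": 9,"ty": 19,"tz": 0,"ax": 0,"ay": 0,"az": -0.5,"claw": -1},{"tx": 18,"ty": 39,"tz": 0,"ax": 0,"ay": 0,"az": -0.5,"claw": -1},{"tx": 18,"ty": 39,"tz": 0,"ax": 0,"ay": 0,"az": -0.5,"claw": -1},{"tx": 18,"ty": 39,"tz": 0,"ax": 0,"ay": 0,"az": -0.5,"claw": -1},{"tx": 18,"ty": 39,"tz": 0,"ax": 0,"ay": 0,"az": -0.5,"claw": -1},{"tx": 18,"ty": 39,"tz": 0,"ax": 0,"ay": 0,"az": -0.5,"claw": -1},{"tx": 18,"ty": 39,"tz": 0,"ax": 0,"ay": 0,"az": -0.5,"claw": -1},{"tx": 18,"ty": 39,"tz": 0,"ax": 0,"ay": 0,"az": -0.5,"claw": -1},{"tx": 18,"ty": 39,"tz": 0,"ax": 0,"ay": 0,"az": -0.5,"claw": -1},{"tx": 18,"ty": 39,"tz": 0,"ax": 0,"ay": 0,"az": -0.5,"claw": -1},{"tx": 18,"ty": 39,"tz": 0,"ax": 0,"ay": 0,"az": -0.5,"claw": -1},{"tx": 18,"ty": 39,"tz": 0,"ax": 0,"ay": 0,"az": -0.4,"claw": -1}], newtons=25)

```text
time_s: 1.3
tcp_pos: [0.4699, -0.172, 0.2455]
eef_rot: [180.0, 0.0, -163.0]
contact_force: [0.4, 0.6, -0.6]
gripper_width: 0.0016
```

Call:
step_arm(increments=[{"tx": 9,"ty": 23,"tz": 0,"ax": 0,"ay": 0,"az": 0,"claw": -1},{"tx": 9,"ty": 23,"tz": 0,"ax": 0,"ay": 0,"az": 0,"claw": -1},{"tx": 0,"ty": 0,"tz": -40,"ax": 0,"ay": 0,"az": 0,"claw": -1},{"tx": 0,"ty": 0,"tz": -40,"ax": 0,"ay": 0,"az": 0,"claw": -1},{"tx": 0,"ty": 0,"tz": -40,"ax": 0,"ay": 0,"az": 0,"claw": -1},{"tx": 0,"ty": 0,"tz": -35,"ax": 0,"ay": 0,"az": 0,"claw": -1},{"tx": 0,"ty": 0,"tz": 0,"ax": 0,"ay": 0,"az": 0,"claw": -1}])

```text
time_s: 2.0
tcp_pos: [0.4842, -0.1279, 0.0864]
eef_rot: [179.9, -0.5, -163.0]
contact_force: [0.0, 0.2, 0.8]
gripper_width: 0.0006
```

```bash
python3 - <<'E'
from h import *
c=cap('scene');a=cv2.resize(c['image'][150:250,250:370],None,fx=5,fy=5,interpolation=cv2.INTER_CUBIC);cv2.imwrite('pics/s2.png',a)
E
```

```text
(no output)
```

View pics/s2.png

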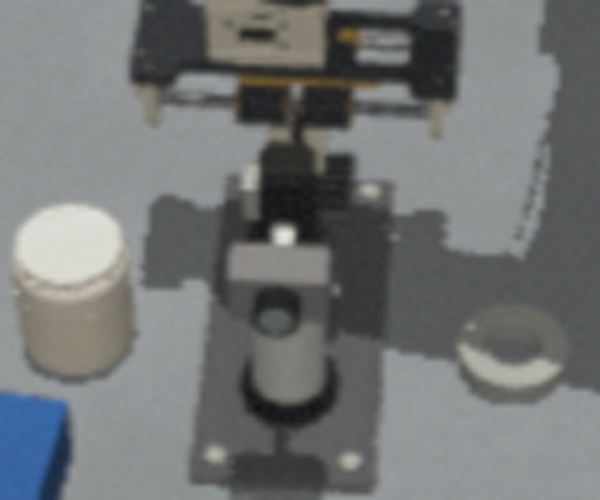

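The shut fingers hang over the pad at about (305,150) in the crop, just behind the head, and the gripper body clears everything. Pressing the treadle now.

Call:
step_arm(increments=[{"tx": 2,"ty": 1,"tz": -10,"ax": 0,"ay": 0,"az": 0,"claw": -1},{"tx": 0,"ty": 0,"tz": -10,"ax": 0,"ay": 0,"az": 0,"claw": -1},{"tx": 0,"ty": 0,"tz": -8,"ax": 0,"ay": 0,"az": 0,"claw": -1},{"tx": 0,"ty": 0,"tz": -8,"ax": 0,"ay": 0,"az": 0,"claw": -1},{"tx": 0,"ty": 0,"tz": -6,"ax": 0,"ay": 0,"az": 0,"claw": -1},{"tx": 0,"ty": 0,"tz": 0,"ax": 0,"ay": 0,"az": 0,"claw": -1}])

```text
time_s: 2.65
tcp_pos: [0.4924, -0.1265, 0.05]
eef_rot: [-179.9, 0.3, -162.9]
contact_force: [0.5, 1.6, 13.1]
gripper_width: 0.0007
```

Call:
step_arm(increments=[{"tx": 0,"ty": 0,"tz": -3,"ax": 0,"ay": 0,"az": 0,"claw": -1},{"tx": 0,"ty": 0,"tz": 0,"ax": 0,"ay": 0,"az": 0,"claw": -1},{"tx": 0,"ty": 0,"tz": 0,"ax": 0,"ay": 0,"az": 0,"claw": -1}])

```text
time_s: 2.95
tcp_pos: [0.4928, -0.1264, 0.0481]
eef_rot: [-179.9, 0.4, -162.9]
contact_force: [-1.5, 2.6, 15.1]
gripper_width: 0.0006
```

Call:
step_arm(increments=[{"tx": 0,"ty": 0,"tz": -3,"ax": 0,"ay": 0,"az": 0,"claw": -1},{"tx": 0,"ty": 0,"tz": 0,"ax": 0,"ay": 0,"az": 0,"claw": -1},{"tx": 0,"ty": 0,"tz": 0,"ax": 0,"ay": 0,"az": 0,"claw": -1}])

```text
time_s: 3.25
tcp_pos: [0.493, -0.1265, 0.0474]
eef_rot: [-179.9, 0.4, -162.9]
contact_force: [-10.2, 6.3, 43.8]
gripper_width: 0.0004
```

The force jumped to 44 N with little motion, so the treadle is on its stop. Retracting straight up.

Call:
step_arm(increments=[{"tx": 0,"ty": 0,"tz": 15,"ax": 0,"ay": 0,"az": 0,"claw": -1},{"tx": 0,"ty": 0,"tz": 40,"ax": 0,"ay": 0,"az": 0,"claw": -1},{"tx": 0,"ty": 0,"tz": 45,"ax": 0,"ay": 0,"az": 0,"claw": 0},{"tx": 0,"ty": 0,"tz": 45,"ax": 0,"ay": 0,"az": 0,"claw": 1},{"tx": 0,"ty": 0,"tz": 45,"ax": 0,"ay": 0,"az": 0,"claw": 1},{"tx": 0,"ty": 0,"tz": 45,"ax": 0,"ay": 0,"az": 0,"claw": 1},{"tx": 0,"ty": 0,"tz": 40,"ax": 0,"ay": 0,"az": 0,"claw": 1},{"tx": 0,"ty": 0,"tz": 0,"ax": 0,"ay": 0,"az": 0,"claw": 1},{"tx": 0,"ty": 0,"tz": 0,"ax": 0,"ay": 0,"az": 0,"claw": 1}])

```text
time_s: 4.15
tcp_pos: [0.49, -0.1266, 0.3188]
eef_rot: [-180.0, 0.2, -163.0]
contact_force: [-0.8, 0.1, -1.1]
gripper_width: 0.051
```

```bash
python3 - <<'E'
from fit import *
c=cap('scene');a=cv2.resize(c['image'][130:250,240:380],None,fx=5,fy=5,interpolation=cv2.INTER_CUBIC);cv2.imwrite('pics/s3.png',a)
P=cloud(c);w=np.array([.612,-.088]);e=np.array([.956,.292]);n=np.array([-.292,.956])
d=P[...,:2]-w;X=d@e;Y=d@n;Z=P[...,2]
hd=(abs(X)<.022)&(abs(Y)<.025)&(Z>.15)&(Z<.26);print('head',hd.sum(),np.percentile(Z[hd],[50,90,97]))
cm=(X>.036)&(X<.085)&(abs(Y)<.033)&(Z>.12)&(Z<.26);print('cam z',np.percentile(Z[cm],[50,80,90,97]),'y',np.percentile(Y[cm],[2,98]),'x',np.percentile(X[cm],[2,98]))
t=cm&(Z>np.percentile(Z[cm],90)-.008);print('camtop y',np.percentile(Y[t],[3,97]),np.median(Z[t]))
pd=(abs(X+.13)<.025)&(abs(Y)<.028)&(Z<.1);print('pad',pd.sum(),np.median(Z[pd]))
print(r.get_state()['tcp_pos'],r.get_state()['gripper_width'])
E
```

```text
head 273 [0.22658697 0.2441161  0.24509098]
cam z [0.21589379 0.2203948  0.22187511 0.22291439] y [-0.02051576  0.03227063] x [0.04240096 0.08382821]
camtop y [-0.01921954  0.03094458] 0.21946251543734702
pad 51 0.05453213477062202
[ 0.48938015 -0.12660985  0.31741711] 0.05486464586529408
```

View pics/s3.png

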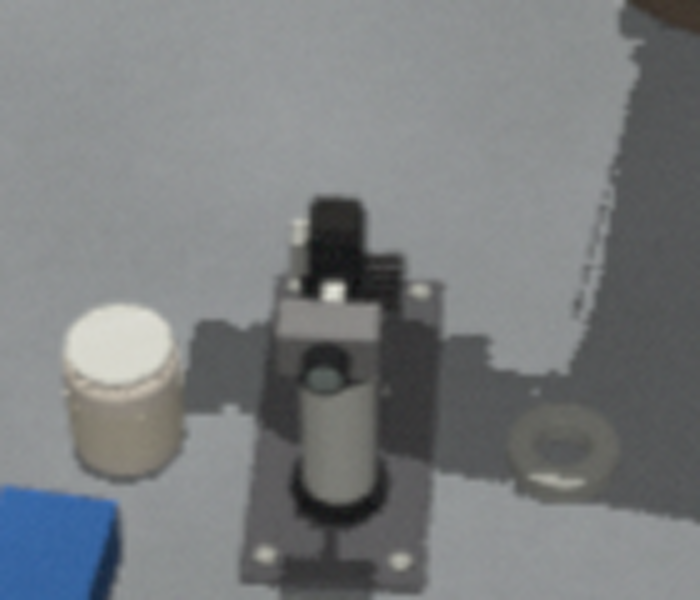

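The head top is now at 0.244 m and the camera top at 0.220 m, so the lower tube is up, and the pad is back at 0.054 m. The steel button shows on the head's left side at (298,240) in the crop. I'll recheck the lateral position from both views.

```bash
python3 - <<'E'
from fit import *
w=np.array([.612,-.088]);e=np.array([.956,.292]);n=np.array([-.292,.956])
for nm in('scene','top'):
    c=dict(np.load('/tmp/scene.npz')) if nm=='scene' else cap('top')
    P=cloud(c);d=P[...,:2]-w;X=d@e;Y=d@n;Z=P[...,2]
    for k,m,z in(('head',(abs(X)<.03)&(abs(Y)<.03)&(abs(Z-.243)<.007),.243),('cam',(abs(X-.06)<.035)&(abs(Y)<.045)&(abs(Z-.22)<.006),.22)):
        print(nm,k,m.sum(),end=' ')
        if m.sum()>20:
            q=med(c,m,z)-w;print('X',np.percentile(q@e,[3,97]).round(4),'Y',np.percentile(q@n,[3,97]).round(4),cv2.minAreaRect((q+w).astype(np.float32)))
E
```

```text
scene head 91 X [-0.0133  0.0196] Y [-0.007   0.0201] ((0.612991213798523, -0.081257164478302), (0.03408118709921837, 0.02688518539071083), 21.374841690063477)
scene cam 199 X [0.0427 0.0788] Y [-0.0192  0.032 ] ((0.6706569790840149, -0.06269848346710205), (0.0427342914044857, 0.05540039390325546), 21.2827205657959)
top head 70 X [-0.013   0.0132] Y [-0.0114  0.0149] ((0.6122495532035828, -0.08695386350154877), (0.02780234068632126, 0.02955452725291252), 20.067562103271484)
top cam 137 X [0.0412 0.0702] Y [-0.0232  0.027 ] ((0.6689682602882385, -0.0685696005821228), (0.03986271098256111, 0.054543934762477875), 17.12885093688965)
```

Call:
step_arm(increments=[{"tx": 21,"ty": 7,"tz": 0,"ax": 0,"ay": 0,"az": 0,"claw": 1},{"tx": 34,"ty": 12,"tz": 0,"ax": 0,"ay": 0,"az": 0,"claw": 1},{"tx": 34,"ty": 12,"tz": 0,"ax": 0,"ay": 0,"az": 0,"claw": 1},{"tx": 34,"ty": 11,"tz": 0,"ax": 0,"ay": 0,"az": 0,"claw": 1},{"tx": 0,"ty": 0,"tz": 0,"ax": 0,"ay": 0,"az": 0,"claw": 1},{"tx": 0,"ty": 0,"tz": 0,"ax": 0,"ay": 0,"az": 0,"claw": 1},{"tx": 0,"ty": 0,"tz": 0,"ax": 0,"ay": 0,"az": 0,"claw": 1}])

```text
time_s: 4.95
tcp_pos: [0.612, -0.0849, 0.3165]
eef_rot: [180.0, -0.1, -163.0]
contact_force: [-0.3, 0.3, -0.0]
gripper_width: 0.0875
```

```bash
python3 - <<'E'
from h import *
c=cap('scene');a=cv2.resize(c['image'][110:230,240:380],None,fx=5,fy=5,interpolation=cv2.INTER_CUBIC);cv2.imwrite('pics/s4.png',a)
s=r.get_state();print(s['tcp_pos'],s['gripper_width'])
E
```

```text
[ 0.61193301 -0.08502557  0.31711653] 0.08793478449802615
```

View pics/s4.png

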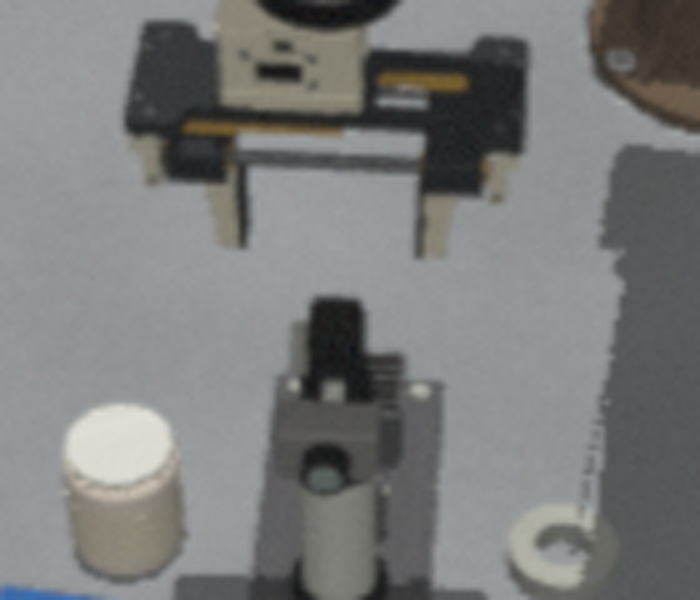

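The open jaws straddle the head symmetrically: inner faces at 243 and 418, head at 310–363 in the crop. Descending 101 mm so that the TCP is at the head's origin height.

Call:
step_arm(increments=[{"tx": 0,"ty": 0,"tz": -20,"ax": 0,"ay": 0,"az": 0,"claw": 1},{"tx": 0,"ty": 0,"tz": -25,"ax": 0,"ay": 0,"az": 0,"claw": 1},{"tx": 0,"ty": 0,"tz": -25,"ax": 0,"ay": 0,"az": 0,"claw": 1},{"tx": 0,"ty": 0,"tz": -20,"ax": 0,"ay": 0,"az": 0,"claw": 1},{"tx": 0,"ty": 0,"tz": -11,"ax": 0,"ay": 0,"az": 0,"claw": 1},{"tx": 0,"ty": 0,"tz": 0,"ax": 0,"ay": 0,"az": 0,"claw": 1},{"tx": 0,"ty": 0,"tz": 0,"ax": 0,"ay": 0,"az": 0,"claw": 1}])

```text
time_s: 5.7
tcp_pos: [0.613, -0.085, 0.2177]
eef_rot: [-180.0, 0.1, -163.0]
contact_force: [0.2, 0.0, 0.4]
gripper_width: 0.0878
```

Call:
step_arm(increments=[{"tx": 0,"ty": 0,"tz": 0,"ax": 0,"ay": 0,"az": 0,"claw": 0},{"tx": 0,"ty": 0,"tz": 0,"ax": 0,"ay": 0,"az": 0,"claw": -1},{"tx": 0,"ty": 0,"tz": 0,"ax": 0,"ay": 0,"az": 0,"claw": -1},{"tx": 0,"ty": 0,"tz": 0,"ax": 0,"ay": 0,"az": 0,"claw": -1},{"tx": 0,"ty": 0,"tz": 0,"ax": 0,"ay": 0,"az": 0,"claw": -1},{"tx": 0,"ty": 0,"tz": 0,"ax": 0,"ay": 0,"az": 0,"claw": -1},{"tx": 0,"ty": 0,"tz": 0,"ax": 0,"ay": 0,"az": 0,"claw": -1},{"tx": 0,"ty": 0,"tz": 0,"ax": 0,"ay": 0,"az": 0,"claw": -1}], newtons=25)

```text
time_s: 6.5
tcp_pos: [0.6127, -0.0846, 0.2166]
eef_rot: [180.0, 0.0, -163.0]
contact_force: [-2.4, 5.3, 4.0]
gripper_width: 0.0303
```

The opening is 30.3 mm, so the button is squeezed in. There is a side force of about 5 N towards +y, so I'll nudge 1 mm that way and draw the head up.

Call:
step_arm(increments=[{"tx": -0.3,"ty": 1,"tz": 0,"ax": 0,"ay": 0,"az": 0,"claw": -1},{"tx": 0,"ty": 0,"tz": 4,"ax": 0,"ay": 0,"az": 0,"claw": -1},{"tx": 0,"ty": 0,"tz": 8,"ax": 0,"ay": 0,"az": 0,"claw": -1},{"tx": 0,"ty": 0,"tz": 8,"ax": 0,"ay": 0,"az": 0,"claw": -1},{"tx": 0,"ty": 0,"tz": 10,"ax": 0,"ay": 0,"az": 0,"claw": -1},{"tx": 0,"ty": 0,"tz": 10,"ax": 0,"ay": 0,"az": 0,"claw": -1},{"tx": 0,"ty": 0,"tz": 0,"ax": 0,"ay": 0,"az": 0,"claw": -1}])

```text
time_s: 7.2
tcp_pos: [0.6123, -0.084, 0.2569]
eef_rot: [-180.0, -0.0, -163.0]
contact_force: [2.7, -4.6, -7.8]
gripper_width: 0.031
```

Call:
step_arm(increments=[{"tx": 0,"ty": 0,"tz": 8,"ax": 0,"ay": 0,"az": 0,"claw": -1},{"tx": 0,"ty": 0,"tz": 10,"ax": 0,"ay": 0,"az": 0,"claw": -1},{"tx": 0,"ty": 0,"tz": 10,"ax": 0,"ay": 0,"az": 0,"claw": -1},{"tx": 0,"ty": 0,"tz": 7,"ax": 0,"ay": 0,"az": 0,"claw": -1},{"tx": 0,"ty": 0,"tz": 4,"ax": 0,"ay": 0,"az": 0,"claw": -1},{"tx": 0,"ty": 0,"tz": 0,"ax": 0,"ay": 0,"az": 0,"claw": -1},{"tx": 0,"ty": 0,"tz": 0,"ax": 0,"ay": 0,"az": 0,"claw": -1}])

```text
time_s: 7.9
tcp_pos: [0.6123, -0.0839, 0.2943]
eef_rot: [180.0, -0.1, -163.0]
contact_force: [3.3, -5.2, -8.7]
gripper_width: 0.0311
```

Call:
step_arm(increments=[{"tx": 0,"ty": 0,"tz": 2,"ax": 0,"ay": 0,"az": 0,"claw": -1},{"tx": 0,"ty": 0,"tz": 1,"ax": 0,"ay": 0,"az": 0,"claw": -1},{"tx": 0,"ty": 0,"tz": 0,"ax": 0,"ay": 0,"az": 0,"claw": -1},{"tx": 0,"ty": 0,"tz": 0,"ax": 0,"ay": 0,"az": 0,"claw": -1},{"tx": 0,"ty": 0,"tz": 0,"ax": 0,"ay": 0,"az": 0,"claw": -1}])

```text
time_s: 8.4
tcp_pos: [0.6122, -0.084, 0.2968]
eef_rot: [180.0, -0.1, -163.0]
contact_force: [4.4, -5.2, -10.1]
gripper_width: 0.0308
```

```bash
python3 - <<'E'
from h import *
c=cap('scene');a=cv2.resize(c['image'][90:270,230:370],None,fx=3.3,fy=3.3,interpolation=cv2.INTER_CUBIC);cv2.imwrite('pics/s5.png',a)
P=cloud(c);w=np.array([.612,-.085]);e=np.array([.956,.292]);n=np.array([-.292,.956])
d=P[...,:2]-w;X=d@e;Y=d@n;Z=P[...,2]
m=(X>.045)&(X<.085)&(abs(Y)<.035)&(Z>.23)&(Z<.32);print('cam z',np.percentile(Z[m],[50,80,95]))
pd=(abs(X+.13)<.025)&(abs(Y)<.028)&(Z<.1);print('pad',pd.sum(),np.median(Z[pd]))
E
```

```text
cam z [0.2945583  0.30026211 0.30219919]
pad 69 0.053723915933173376
```

View pics/s5.png

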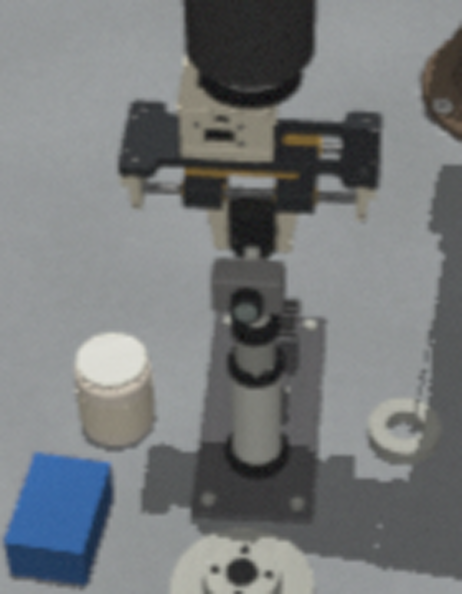

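The head is drawn out with both tubes visible below it and the jaws on it at (250,225). The camera top is at 0.300 m, as expected at full travel, the pad is up, and nothing around it has been disturbed. A last small pull should confirm the stop.

Call:
step_arm(increments=[{"tx": 0,"ty": 0,"tz": 1.5,"ax": 0,"ay": 0,"az": 0,"claw": -1},{"tx": 0,"ty": 0,"tz": 0,"ax": 0,"ay": 0,"az": 0,"claw": -1},{"tx": 0,"ty": 0,"tz": 0,"ax": 0,"ay": 0,"az": 0,"claw": -1},{"tx": 0,"ty": 0,"tz": 0,"ax": 0,"ay": 0,"az": 0,"claw": -1},{"tx": 0,"ty": 0,"tz": 0,"ax": 0,"ay": 0,"az": 0,"claw": -1}])

```text
time_s: 8.95
tcp_pos: [0.612, -0.0839, 0.2969]
eef_rot: [179.9, -0.2, -163.0]
contact_force: [5.6, -5.9, -15.2]
gripper_width: 0.0308
```

The force rose by 5 N without motion, so the head is at its second stop and the grip is holding. Handing in.

```bash
python3 - <<'E'
from plant import r
print(r.close_job()); s=r.get_state(); print(s['time_s'],s['tcp_pos'],s['contact_force'],s['gripper_width'])
E
```

```text
the job is handed in; nothing more can be done
None
the job is handed in; nothing more can be done
```

The monopod is fully extended, and I handed the job in with the gripper still holding the head at its second stop. The hand-in gave no verdict, and I could take no reading after it.

- **Treadle:** I pressed it to its stop, where the force jumped to 44 N with less than 1 mm of further motion. This was through the fingertips; the 40 N limit is stated for the arm and the gripper's body. The lower tube then sprang up, with the head top measured at 0.244 m, and the pad came back to 0.054 m.
- **Button:** I gripped the head with 25 N set. The jaws closed to 30.3–31 mm, which matches the button being fully squeezed in.
- **Second stop:** the head came up about 80 mm, to a TCP height of 0.297 m. The camera top measured 0.300 m, as expected at full travel. A last 1.5 mm pull moved nothing and raised the downward force from 10 N to 15 N.
- **Loose parts:** the last picture showed the nearby filter, bearing, carton and disc with no visible shift. I did not measure them again, and the wrench, screwdriver and tape roll were outside that picture.

**Disagreements:** the two cameras differed by about 4–6 mm on the head's sideways position. I used a value in between, and a side force of 5–8 N remained in the grip. The clock was about 9 s of the 45 s allowed.

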